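# Press the last cork home

## Robot

A 6-joint arm with a two-finger parallel gripper is mounted at the origin on a cart in front of the work surface, level with it; the furniture and walls round the work are solid. World frame = base frame: x ahead of the robot, y to its left, z up, the work surface at z = 0. Lengths are in m, angles in degrees, forces in N, time in s.
With the tool pointing down it reaches from about 0.4 to 0.825 m from the base axis. Payload 7 kg.
Tool frame: the origin (TCP) lies midway between the tips of the shut fingers; the grasp point (between the pads) lies ctrl.grasp_offset behind it (ctrl.grasp_offset is the distance from the TCP to the grasp point, in m); z points along the fingers, y is the line along which they close (so a half turn about z gives the same grasp; the last joint's range is limited). The gripper opens to 88 mm and grips with 3 to 60 N. Pads are 19 mm wide; open, the fingers measure 130 mm over their backs; the gripper's body (78 mm by 193 mm) begins 47 mm behind the grasp point.
Start: joints at [-57.462, 20.546, 0.682, 0, -70.136, -16.507], TCP at [0.186, -0.649, 0.227] pointing down, gripper open.
Joint ranges: [-176.03, 176.03], [-82.01, 121.73], [-58.28, 71.71], [-173.87, 95.51], [-174.79, -0.11], [-173.66, 173.66]. Speed limits (degrees/s): [136.94, 136.94, 172.46, 180, 180, 180].

## Interface

Orientations are given as [roll, pitch, yaw] about the fixed x, y, z axes, in that order (R = Rz(yaw) Ry(pitch) Rx(roll)).
In Python, from plant import ctrl gives the robot as it stands. The module is installed in compiled form; this text tells all that it offers.
- The arm moves only by the tool send_rows, never from a script. Its argument "increments" is a list that holds one entry, the list of rows, each a list of 4 numbers: the shift along the world's x, y, z normalised to -1 to 1, where 1 is 0.2 m, then the turn about the world's z normalised to -1 to 1, where 1 is 1.5 rad. In form: [[[x, y, z, roll], ...]]. A call has 1 to 12 rows; each row is the pose to reach, as a shift and turn from the pose commanded when the call began; what a row does not reach only later rows make up. A row lasts 1/8 s, in which the tool goes at most 62.5 mm and 10.7 degrees, less where a joint would pass 70% of its speed; a pose out of reach is approached as far as the arm can. A call with a number of a shift or a turn outside -1 to 1 is refused whole. A call with a gripper value outside its range is refused whole. "jaw" is the opening, from 0 (shut) to 1 (fully open), set as the call begins (left out, the last holds). The fingers move at their own pace and stop on an object; the grip force is fixed at half the most. Time passes only in rows, so rows that repeat a pose let the fingers close. It gives the time, the measured TCP pose, the force, the opening and the grip force at its end, in the units of the state.
- ctrl.get_obs(): the state, without advancing time (a new reading comes with each control period).
- ctrl.snapshot(name): name is "scene" or "top" or "wrist"; returns the picture (420x560x3 uint8, red, green, blue); there is no depth.
- ctrl.calibration(name): a dict with "mtx" (3x3 intrinsics, pixels), "eye" and "attitude" of the camera in the world. Camera axes: x right, y up, looking along -z (the intrinsics and any distortion apply to the point x, -y, -z); pixel columns grow to the right and rows downward; lengths in m; the calibration is good to about 2 mm. A picture is of the moment at which its call begins: read the wrist's pose just before it. calibration takes no time and is no camera call; for the wrist camera it gives the pose at the moment of the call.
- ctrl.close_job(): hands the job in; it is judged then, once.
Trained networks look in the newest picture that a camera, given by its name, has taken for a name from the list of things; names that differ only in an ending like _2 or _b are one class to them, and where a whole thing is asked for, a point or a joint stands for the part that bears it (a point fixed in the world has none). Each returns a list of dicts, best first, with "conf" (0 to 1); they miss things now and then, are a little off and sometimes report something else, mostly with a low value. They report only what shows in the picture. A call takes as long as a camera call. They do not tell look-alikes from the thing itself.
- ctrl.trace(thing, camera): "mask" (420x560 bool, what is visible of it) and "bbox" ([left, top, right, bottom] in pixels, round what is visible of it).
- ctrl.spot_point(thing, camera): "pixel" ([row, column] in pixels: a listed point, or the origin of a listed thing).
The state is a dict: "clock": time; "joint_pos": joint angles; "qvel": joint speeds; "tau": joint torques, N m; "tool_pos": TCP position; "orientation": TCP orientation; "force": force on the tool from outside, world axes, zero at the start; "moment": the same for the moment, N m; "opening": finger opening in m; "gripper_force": force on a finger pad.
Only numpy, scipy, OpenCV 4.12 (cv2) and the standard library are available. Lean on these libraries where they do the work, as an engineer would, in place of code of your own. Each camera call takes 0.05 s, during which the arm holds its last target. There are 200 camera calls.

## Task

One of the three spice jars in the wooden carrier still has its cork standing proud. Slide the carrier along the worktop, without lifting it, until that cork is squarely under the nose of the bench press, then press the lever down until you feel the cork seat firmly below the glass lip, and let the lever come back up. Do not force the lever once the cork has seated, nor if the nose lands on the glass, or the jar will break; leave all three jars standing in the carrier and do not disturb the other things on the worktop.

Things in the scene. Friction and masses are not known exactly. Their poses are not given: they have to be found in the camera images.
- carrier: wooden block 100 (x) x 232 (y) x 36 mm high, about 0.85 kg with its jars, lying loose on the worktop; three round pockets 26 mm deep in a row along its y axis at y = -68, 0, +68 mm. Origin: centre of its underside; z up. Too wide to grip: push its side faces.
- jar_proud: the jar to finish: round clear glass jar, 50 mm diameter, 76 mm tall, neck 35 mm outside, standing in one of the three pockets (its foot 10 mm above the worktop, its lip at 86 mm, the pocket leaves it about 0.8 mm of play all round); its cork stands 8 to 12 mm above the lip. Origin: centre of its underside; z up
- jar_proud_mouth (a point): centre of that jar's mouth, level with the lip; the mouth is 24 mm wide. The nose clears the glass when it is within about 5 mm of this centre
- cork (a joint): how far the proud jar's cork has been driven (m): 0 = 12 mm proud of the lip, 0.012 = flush, 0.016 = home, seated on the shoulder inside the neck 4 mm below the lip. It moves only under about 24 N, and stops dead at its seat
- cork_top (a point): centre of the top of that cork (23 mm diameter)
- jar_b: a like jar in another pocket, its cork already 4 mm below the lip. Origin: centre of its underside
- jar_c: a like jar in the remaining pocket, its cork already 4 mm below the lip. Origin: centre of its underside
- press: grey bench press bolted to the worktop. Origin: on the worktop straight under the ram; its x axis points back to its column (foot plate from 70 mm, column from 88 mm behind the ram axis). The arm over the work is 40 mm wide, from 124 mm up, and ends 19 mm in front of the ram axis. The lever swings in its y-z plane over the ram: pivot at y = +65 mm, z = 200 mm, grip out to -y. Place and turn vary
- press_nose (a point): centre of the flat lower end of the steel ram, 14 mm diameter, 112 mm above the worktop at rest; it can go straight down 34 mm, further than the cork needs (30 mm), so it is stopped by feel
- press_lever (a joint): lever angle (rad): 0 = up at rest, 0.53 = its lower stop, beyond the cork's seat; a spring lifts it (1.5 to 3 N at the grip). The nose moves 65 mm per rad; 1 N at the grip gives 3.6 N at the nose; driving the cork takes about 10 N at the grip, 30 N breaks the jar. Nose meets the cork at 0.21 to 0.28; a stop at 0.40 to 0.44 means it stands on the glass lip, at 0.46 that the cork is home
- press_grip (a point): top of the black lever grip (25 mm thick, 99 mm long) at its middle part, 235 mm from the pivot and about 165 mm from the ram; 273 mm high at rest, about 165 mm when the cork is home; push straight down here
- mug: cream mug, 98 mm tall, right front; bystander
- fish_tin: flat round tin, 86 mm diameter, 40 mm tall, right rear; bystander
- match_box: small dark box 37x58x21 mm, right of the carrier; bystander
- spice_jar: spice jar with a lid, 46 mm diameter, 106 mm tall, left front; bystander
- tumbler: glass tumbler, 77 mm diameter, 94 mm tall, left; bystander
- press_ram: the steel ram itself, a round bar 14 mm in diameter. Origin: centre of its lower end, as press_nose
Mind the look-alikes: they are no part of the job. Leave any blue or purple look-alike of the jar_c alone.

How it is judged:
By the outcome, as a careful person would: the job done as asked, in the order asked, and still so for the second after the job is handed in, with the robot touching nothing.
It also fails if it takes over 72 s, if anything falls off the work surface, if the arm or the gripper's body presses on something with over 40 N, if the wrist force passes 120 N, or if a joint passes its speed limit or range.

## Working session

There is one attempt and no reset: what is moved stays moved. The work goes in short steps, Python scripts to look and compute and a tool call to move; the robot and the scene stay as the last step left them, time stands still between calls to the robot, and variables do not carry over. Pictures are saved under pics/ and viewed, at most 10 in all, crops included, and the job is handed in when it is done.

Besides the shell and the picture viewer there is one more tool, called as name([rows], argument=value, ...), one row to a line, values as JSON. send_rows: Moves the arm, as the interface text tells. Its arguments: {"type":"object","properties":{"increments":{"type":"array"},"jaw":{"type":"number"}},"required":["increments"]}

```bash
mkdir -p pics; cat > h.py <<'E'
import numpy as np, cv2
from scipy.spatial.transform import Rotation as R
from plant import ctrl
def cal(n):
    c=ctrl.calibration(n); A=np.array(c['attitude'],float)
    if A.shape!=(3,3): A=R.from_euler('xyz',A.ravel(),degrees=True).as_matrix()
    return np.array(c['mtx']),np.array(c['eye']),A,c
def ray(n,px,z):
    K,e,A,c=cal(n); d=np.linalg.inv(K)@[px[1],px[0],1]; d=A@(d*[1,-1,-1]); return e+d*(z-e[2])/d[2]
def proj(n,P):
    K,e,A,c=cal(n); q=(A.T@(np.array(P)-e))*[1,-1,-1]; q=K@q; return (q[:2]/q[2])[::-1]
def snap(n,f=None):
    im=ctrl.snapshot(n)
    if f: cv2.imwrite('pics/'+f,im[:,:,::-1])
    return im
E
python3 - <<'E'
from h import *
print(ctrl.get_obs())
a=snap('scene');b=snap('top')
for n in('scene','top'):
    print(n,cal(n)[3])
    for t in ['jar_proud_mouth','cork_top','press_nose','press_grip','press']:
        print(t,[(np.round(r['pixel'],1),round(r['conf'],2)) for r in ctrl.spot_point(t,n)][:4])
    for t in ['carrier','jar_proud']:
        print(t,[(r['bbox'],round(r['conf'],2)) for r in ctrl.trace(t,n)][:6])
cv2.imwrite('pics/a.png',a[:,:,::-1]);cv2.imwrite('pics/b.png',b[:,:,::-1])
E
```

```text
{'clock': 0.0, 'joint_pos': array([-5.74621287e+01,  2.05914058e+01,  6.33639055e-01, -1.98950062e-02,
       -7.01347133e+01, -1.65056973e+01]), 'qvel': array([0.02883176, 0.00311405, 0.00482532, 0.06282477, 0.01369301,
       0.02477454]), 'tau': array([-6.23352043e-04, -5.82719493e+01,  2.93066007e+01,  6.99758694e+00,
        6.94809831e-03, -1.70301364e-04]), 'tool_pos': array([ 0.18624659, -0.64829344,  0.22562269]), 'orientation': array([ 1.79906017e+02, -8.34527491e-03, -1.63974595e+02]), 'force': array([-0.58703786,  0.19761614, -0.40711076]), 'moment': array([-0.01213721,  0.0207608 , -0.00729911]), 'gripper_force': 0.0, 'opening': 0.08766239930113906}
scene {'mtx': array([[386.94870224,   0.        , 283.16745906],
       [  0.        , 386.94870224, 203.01868696],
       [  0.        ,   0.        ,   1.        ]]), 'eye': array([0.16832732, 0.72709228, 0.93242432]), 'attitude': array([  40.87212216,    0.29204505, -150.28636046])}
jar_proud_mouth [(array([211. , 283.4]), 0.77)]
cork_top [(array([210.1, 291.5]), 0.55), (array([329.2, 292.9]), 0.39)]
press_nose [(array([20
[... 192 characters left out ...]
79.7, 207.4, 296.7, 230.0], 0.65)]
top {'mtx': array([[433.80563024,   0.        , 275.74764104],
       [  0.        , 433.80563024, 212.92061946],
       [  0.        ,   0.        ,   1.        ]]), 'eye': array([0.39420493, 0.17312796, 1.18756912]), 'attitude': array([  5.22532209,  -0.69229981, -91.14555856])}
jar_proud_mouth [(array([208.1, 292.8]), 0.8)]
cork_top [(array([208. , 293.8]), 0.55)]
press_nose [(array([206.2, 293.4]), 0.41)]
press_grip [(array([161.9, 344. ]), 0.73)]
press [(array([191.6, 270.5]), 0.75)]
carrier [([252.9, 185.8, 336.7, 229.9], 0.74), ([368.8, 145.1, 398.7, 177.2], 0.36)]
jar_proud [([283.1, 201.1, 301.4, 219.4], 0.71), ([306.6, 201.4, 329.1, 220.9], 0.38)]
```

View pics/a.png

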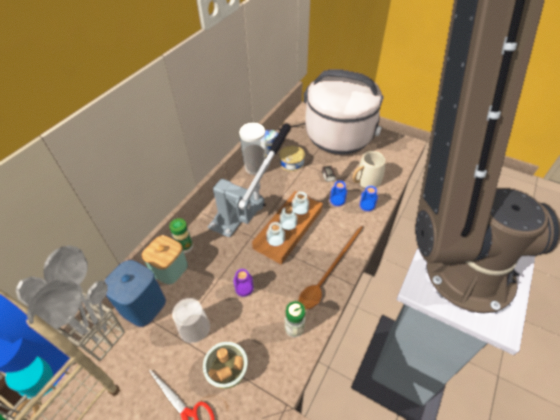

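View pics/b.png

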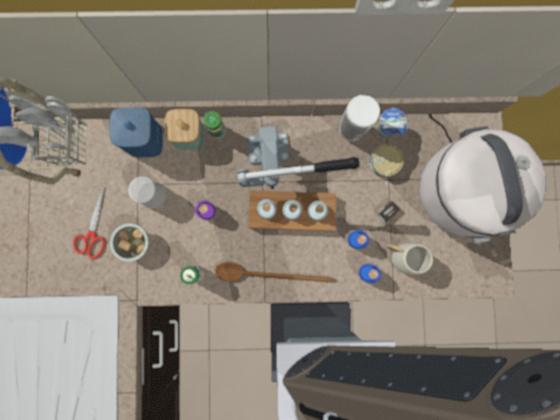

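The scene shows the grey press behind the carrier: top ≈(268,160), carrier ≈(292,211). The lever grip points right (−y), at ≈(340,166). The three jars are in a row at columns 267, 292 and 318. I'll measure and zoom in next.

```bash
python3 - <<'E'
from h import *
a=snap('scene');b=snap('top')
for n,p,z in[('top',(208,293.3),.096),('scene',(210.5,291.5),.096),('top',(161.9,344),.273),('scene',(126.7,284.8),.273),('top',(191.6,270.5),0),('scene',(236.4,262.1),0)]: print(n,p,ray(n,p,z).round(4))
for n in('scene','top'):
    r=ctrl.trace('carrier',n)[0]; m=r['mask'].astype(np.uint8)
    print(n,cv2.minAreaRect(cv2.findNonZero(m)))
    for t in('mug','fish_tin','match_box','tumbler','spice_jar'):
        q=ctrl.spot_point(t,n); print(t,[(ray(n,x['pixel'],0).round(3),round(x['conf'],2)) for x in q[:2]])
ca=cv2.resize(a[110:270,200:340],(0,0),fx=3.5,fy=3.5,interpolation=cv2.INTER_CUBIC)[:560]
cb=cv2.resize(b[120:240,235:370],(0,0),fx=3,fy=3,interpolation=cv2.INTER_CUBIC)
cv2.imwrite('pics/c.png',ca[:,:,::-1]);cv2.imwrite('pics/d.png',cb[:,:,::-1])
print(cal('wrist')[3])
E
```

```text
top (208, 293.3) [0.5054 0.1133 0.096 ]
scene (210.5, 291.5) [0.4966 0.1132 0.096 ]
top (161.9, 344) [0.5847 0.0119 0.273 ]
scene (126.7, 284.8) [ 0.5862 -0.0072  0.273 ]
top (191.6, 270.5) [0.5619 0.1699 0.    ]
scene (236.4, 262.1) [0.5619 0.1731 0.    ]
scene ((286.9945983886719, 226.13241577148438), (37.05481719970703, 76.24176025390625), 36.02737808227539)
mug [(array([ 0.381, -0.194,  0.   ]), 0.58)]
fish_tin [(array([ 0.632, -0.145,  0.   ]), 0.75)]
match_box [(array([0.565, 0.178, 0.   ]), 0.75), (array([ 0.517, -0.16 ,  0.   ]), 0.69)]
tumbler [(array([0.561, 0.493, 0.   ]), 0.86), (array([0.569, 0.17 , 0.   ]), 0.57)]
spice_jar [(array([0.352, 0.371, 0.   ]), 0.74)]
top ((291.3940124511719, 210.1798095703125), (86.7518310546875, 38.71183395385742), 1.9091525077819824)
mug [(array([ 0.378, -0.189,  0.   ]), 0.9)]
fish_tin [(array([ 0.638, -0.148, -0.   ]), 0.66)]
match_box [(array([ 0.502, -0.146,  0.   ]), 0.77)]
tumbler [(array([0.56 , 0.492, 0.   ]), 0.7)]
spice_jar [(array([0.346, 0.376, 0.   ]), 0.63)]
{'mtx': array([[324.42762034,   0.        , 278.84159259],
       [  0.        , 324.42762034, 214.06185677],
       [  0.        ,   0.        ,   1.        ]]), 'eye': array([ 0.11871005, -0.66804632,  0.38505635]), 'attitude': array([-1.50024231e+01,  5.03995782e-02,  1.06028809e+02])}
```

View pics/c.png

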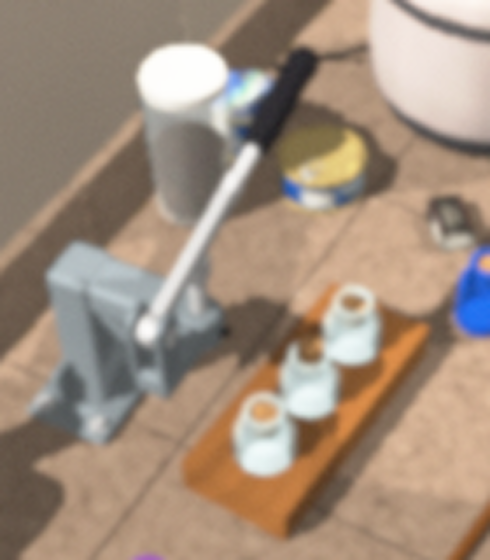

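```bash
python3 -c "
from h import *
print(ctrl.grasp_offset)"
```

```text
0.0188
```

send_rows([
  [[0.1,0.25,0.15,0],[0.2,0.5,0.25,0],[0.3,0.75,0.25,0],[0.4,1,0.25,0]],
])

```text
clock: 2.0
tool_pos: [0.2668, -0.4473, 0.277]
orientation: [-179.9, 0.0, -164.0]
force: [1.5, -0.5, 1.1]
opening: 0.0873
gripper_force: 0.0
```

send_rows([
  [[0.1,0.25,0,0],[0.2,0.5,0,0],[0.3,0.75,0,0],[0.4,1,0,0]],
])

```text
clock: 2.5
tool_pos: [0.3467, -0.2472, 0.277]
orientation: [-180.0, 0.1, -164.0]
force: [0.6, 0.1, -0.1]
opening: 0.0878
gripper_force: 0.0
```

send_rows([
  [[0.1,0.25,0,0],[0.2,0.5,0,0],[0.3,0.75,0,0],[0.4,1,0,-0.1],[0.4,1,0,-0.19]],
])

```text
clock: 3.12
tool_pos: [0.4275, -0.0458, 0.2767]
orientation: [180.0, 0.0, 179.7]
force: [-1.2, -0.3, 0.3]
opening: 0.0876
gripper_force: 0.0
```

send_rows([
  [[-0.05,0.25,0,0],[-0.05,0.5,0,0],[-0.05,0.75,0,0],[-0.05,0.75,0,0],[-0.05,0.75,0,0]],
])

```text
clock: 3.75
tool_pos: [0.4162, 0.1013, 0.2766]
orientation: [-180.0, -0.0, 179.8]
force: [-0.3, 0.2, 0.0]
opening: 0.0878
gripper_force: 0.0
```

```bash
cat > meas.py <<'E'
from h import *
import sys
for n in sys.argv[2:]:
    im=snap(n,sys.argv[1]+n+'.png')
    for t,z in [('jar_proud_mouth',.086),('cork_top',.096),('press_nose',.112),('press_grip',.273),('press',0),('carrier',0),('jar_b',.01)]:
        print(n,t,[(np.round(r['pixel']).astype(int).tolist(),ray(n,r['pixel'],z)[:2].round(4).tolist(),round(r['conf'],2)) for r in ctrl.spot_point(t,n)][:4])
    r=ctrl.trace('carrier',n)
    if r:
        m=r[0]['mask'].astype(np.uint8); h=cv2.convexHull(cv2.findNonZero(m))[:,0]
        P=np.array([ray(n,(p[1],p[0]),.036)[:2] for p in h],np.float32)
        print('carrier top rect',cv2.minAreaRect(P),P.min(0),P.max(0))
E
python3 meas.py e wrist
```

```text
wrist jar_proud_mouth [([244, 290], [0.4753, 0.1126], 0.63), ([271, 289], [0.5091, 0.1113], 0.59)]
wrist cork_top [([273, 287], [0.506, 0.1089], 0.55)]
wrist press_nose [([124, 493], [0.345, 0.3056], 0.33)]
wrist press_grip [([246, 288], [0.4071, 0.1051], 0.55), ([274, 286], [0.4234, 0.1041], 0.3)]
wrist press []
wrist carrier [([247, 290], [0.5113, 0.1152], 0.86)]
wrist jar_b [([118, 129], [0.3341, -0.0875], 0.9), ([249, 335], [0.5112, 0.1779], 0.86), ([189, 157], [0.4252, -0.0614], 0.7), ([242, 238], [0.5, 0.0425], 0.61)]
carrier top rect ((0.4900970458984375, 0.11125241219997406), (0.23332549631595612, 0.08967629075050354), 89.66015625) [ 0.44463763 -0.00559536] [0.53518564 0.22800559]
```

View pics/ewrist.png

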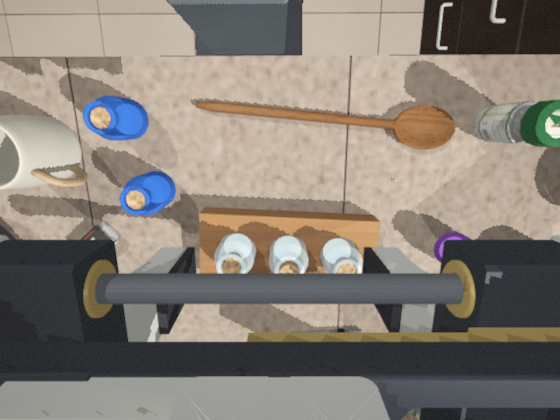

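The wrist view shows the carrier at (200–380, 210–275) and the three corks at row ~270. The middle cork stands proud, as it does in the scene crop. The gripper hides the press, so I'll fit its pose with a model overlay on the fixed cameras.

```bash
cat > fit.py <<'E'
from h import *
# press fit from pivot ball + grip + origin detections
print('pivot',ray('top',(178,242),.2).round(4),ray('scene',(203.7,242.3),.2).round(4))
for n in('top','scene'):
    snap(n)
    for t,z in(('press',0),('press_grip',.273),('press_ram',.112),('press_nose',.112)):
        print(n,t,[(ray(n,r['pixel'],z)[:2].round(4).tolist(),round(r['conf'],2)) for r in ctrl.spot_point(t,n)][:3])
    for t in('press','press_lever','press_ram'):
        print(n,t,[(r['bbox'],round(r['conf'],2)) for r in ctrl.trace(t,n)][:3])
import sys
x,y,th=map(float,sys.argv[1:4]); out=[]
c,s=np.cos(np.radians(th)),np.sin(np.radians(th))
W=lambda p:(x+c*p[0]-s*p[1],y+s*p[0]+c*p[1],p[2])
for n,f,ro in(('scene','a.png',(110,200,130,110)),('top','b.png',(120,235,130,110))):
    im=cv2.imread('pics/'+f)
    S=5;r0,c0,hh,ww=ro; im=cv2.resize(im[r0:r0+hh,c0:c0+int(ww*.72)+0 if 0 else c0+80 if n=='scene' else c0+130],(0,0),fx=S,fy=S,interpolation=cv2.INTER_CUBIC)
    pj=lambda p:tuple(int(v) for v in ((proj(n,W(p))[::-1]-[c0,r0]+.5)*S))
    def pl(ps,col,cl=True): cv2.polylines(im,[np.array([pj(p) for p in ps])],cl,col,1)
    pl([(-.019,-.02,.124),(-.019,.02,.124),(.088,.02,.124),(.088,-.02,.124)],(0,0,255))
    pl([(0,.065,.2),(0,-.17,.261)],(0,255,0),False)
    pl([(.007*np.cos(a),.007*np.sin(a),.112) for a in np.linspace(0,6.28,16)],(255,0,255))
    pl([(0,0,0),(0,0,.124)],(255,255,0),False); pl([(.07,-.04,0),(.07,.04,0)],(0,255,255),False); out.append(im)
H=max(i.shape[0] for i in out)
im=np.hstack([cv2.copyMakeBorder(i,0,H-i.shape[0],0,0,0) for i in out]); f=min(1,800/im.shape[1]);im=cv2.resize(im,(0,0),fx=f,fy=f)
cv2.imwrite('pics/'+sys.argv[4],im);print(im.shape)
E
python3 fit.py 0.562 0.171 8 f.png
```

```text
pivot [0.5664 0.2354 0.2   ] [0.5736 0.2307 0.2   ]
top press [([0.5703, 0.1573], 0.75)]
top press_grip []
top press_ram [([0.5706, 0.17], 0.54)]
top press_nose []
top press [([237.7, 128.9, 360.8, 187.6], 0.82)]
top press_lever [([240.6, 158.3, 359.4, 180.3], 0.56), ([257.0, 200.1, 272.0, 218.3], 0.34)]
top press_ram []
scene press [([0.3843, -0.1922], 0.68), ([0.5692, 0.1722], 0.64)]
scene press_grip [([0.5809, 0.0036], 0.74)]
scene press_ram [([0.5763, 0.1694], 0.44)]
scene press_nose []
scene press [([208.7, 123.2, 293.0, 240.4], 0.67), ([354.6, 151.6, 386.6, 186.7], 0.65)]
scene press_lever [([240.3, 124.9, 287.4, 205.0], 0.68)]
scene press_ram [([254.8, 183.9, 265.0, 199.3], 0.66)]
(495, 800, 3)
```

View pics/f.png

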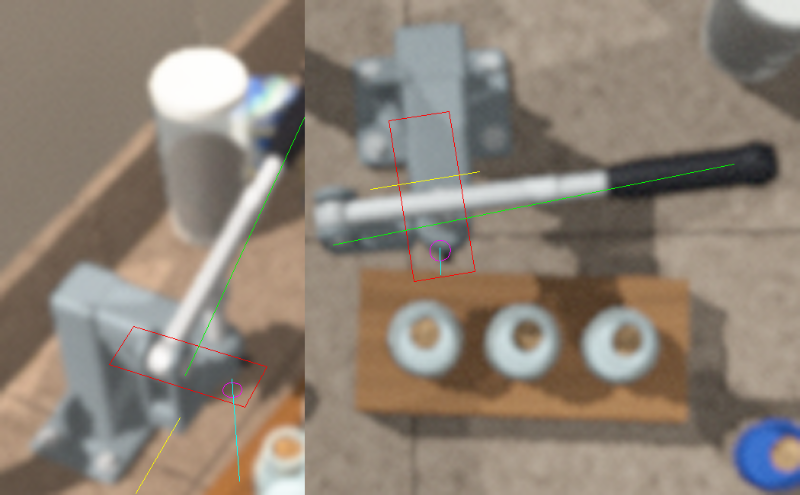

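The overlay is off. The real lever and arm sit further back (+x) and have a smaller yaw. I'll refit on the lever ball, the grip end and the foot-plate front.

```bash
python3 - <<'E'
from h import *
from scipy.optimize import least_squares
S=3.81
t=lambda c,r:(120+r/S,235+(c-305)/S); s=lambda c,r:(110+r/S,200+c/S)
lp=lambda d:(0,.065-d*np.cos(.262),.2+d*np.sin(.262))
obs=[('top',t(328,215),lp(0)),('top',t(768,163),lp(.28)),('top',t(608,182),lp(.186)),('top',t(436,158),(.07,0,.008)),
('scene',s(158,358),lp(0)),('scene',(127,286.5),lp(.283)),('scene',s(270,165),lp(.186))]
def res(p,full=False):
    x,y,th=p;c,sn=np.cos(th),np.sin(th)
    o=[]
    for n,px,q in obs:
        o.append(proj(n,(x+c*q[0]-sn*q[1],y+sn*q[0]+c*q[1],q[2]))-px)
    return np.array(o) if full else np.ravel(o)
r=least_squares(res,[.57,.17,.08],loss='soft_l1');print(r.x[:2],np.degrees(r.x[2]));print(res(r.x,True).round(1))
# carrier corners from top crop (z .036 top edges)
for n,c in(('top',t(362,270)),('top',t(691,281)),('top',t(689,420)),('top',t(357,412))): print(ray(n,c,.036).round(4))
for c in((425,332),(522,338),(626,340)): print('jar',ray('top',t(*c),.086).round(4))
E
```

```text
[0.57345053 0.18648109] 2.726071169216123
[[-0.  -6. ]
 [-0.4  1.7]
 [-0.5  0.4]
 [ 0.6 -6.7]
 [ 5.8 -2.7]
 [-2.9  1.8]
 [-1.8  1.6]]
[0.5598 0.2249 0.036 ]
[ 0.5478 -0.0063  0.036 ]
[ 0.45   -0.0017  0.036 ]
[0.46   0.2299 0.036 ]
jar [0.5099 0.1811 0.086 ]
jar [0.5047 0.1162 0.086 ]
jar [0.502  0.0465 0.086 ]
```

```bash
python3 - <<'E'
from h import *
from scipy.optimize import least_squares
S=3.81
t=lambda c,r:(120+r/S,235+(c-305)/S); s=lambda c,r:(110+r/S,200+c/S)
def res(p,full=False):
    x,y,th,d1,d2,h=p;c,sn=np.cos(th),np.sin(th)
    lp=lambda d:(0,.065-d*np.cos(.262),.2+h+d*np.sin(.262))
    obs=[('top',t(328,215),lp(0)),('top',t(768,163),lp(d1)),('top',t(608,182),lp(d2)),('top',t(436,158),(.07,0,.008)),
('scene',s(158,358),lp(0)),('scene',(127,286.5),lp(d1)),('scene',s(270,165),lp(d2))]
    o=[]
    for n,px,q in obs:
        o.append(proj(n,(x+c*q[0]-sn*q[1],y+sn*q[0]+c*q[1],q[2]))-px)
    return np.array(o) if full else np.ravel(o)
r=least_squares(res,[.57,.17,.08,.28,.186,0],x_scale=[.01,.01,.1,.01,.01,.01]);print(r.x,np.degrees(r.x[2]));print(res(r.x,True).round(1))
E
python3 fit.py 0.573 0.172 3.5 g.png >/dev/null
```

```text
[0.57488807 0.17020818 0.0475251  0.25937329 0.16698382 0.00140109] 2.722987704609014
[[-0.9  1. ]
 [-0.2 -0.4]
 [-0.4 -0.7]
 [-0.  -0.8]
 [ 0.8  0.4]
 [-0.3  0.5]
 [-0.4  1. ]]
```

View pics/g.png

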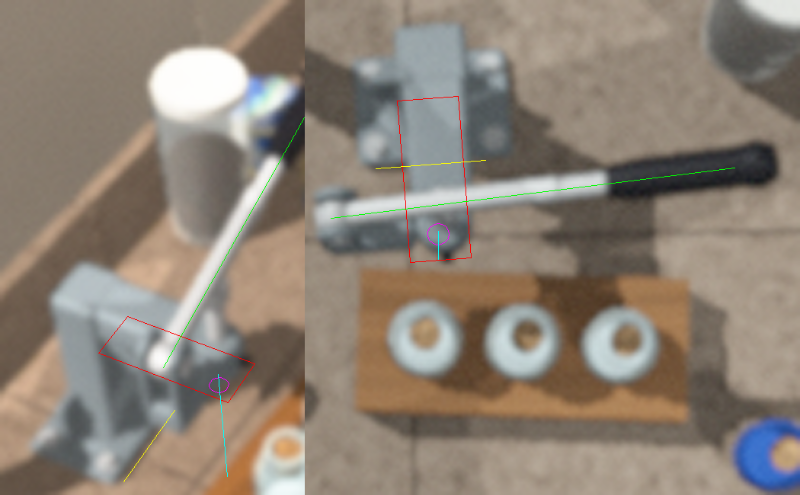

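Pose fit residuals are below 1 px: press (0.575, 0.170), yaw 2.7°; carrier (0.504, 0.113), yaw −3°. I'll push +y by about 57 mm first, using the back of the open finger.

send_rows([
  [[0.11,-0.25,0,0],[0.22,-0.5,0,0],[0.33,-0.75,0,0],[0.44,-0.9,0,0],[0.44,-0.9,-0.3,0],[0.44,-0.9,-0.6,0],[0.44,-0.9,-0.6,0]],
], jaw=1)

```text
clock: 6.68
tool_pos: [0.5012, -0.0794, 0.153]
orientation: [-179.9, -0.5, 179.7]
force: [0.1, 0.2, 0.6]
opening: 0.0874
gripper_force: 0.0
```

send_rows([
  [[0,0,-0.25,0],[0,0,-0.45,0],[0,0,-0.6,0],[0,0,-0.65,0],[0,0,-0.65,0]],
])

```text
clock: 7.3
tool_pos: [0.5057, -0.0785, 0.0279]
orientation: [-180.0, 0.1, 179.7]
force: [0.0, -0.0, 0.0]
opening: 0.0876
gripper_force: 0.0
```

send_rows([
  [[0,0.03,0,0],[0,0.06,0,0],[0,0.09,0,0],[0,0.12,0,0],[0,0.15,0,0],[0,0.18,0,0],[0,0.21,0,0],[0,0.24,0,0],[0,0.27,0,0],[0,0.29,0,0],[0,0.31,0,0],[0,0.32,0,0]],
])

```text
clock: 8.8
tool_pos: [0.5046, -0.0152, 0.0275]
orientation: [-179.9, 0.0, 179.7]
force: [-0.3, -8.3, 6.6]
opening: 0.0878
gripper_force: 4.3
```

```bash
cat > car.py <<'E'
from h import *
# carrier pose: match projected outline of block to the carrier+jars mask in top & scene
from scipy.optimize import minimize
import sys
x0=list(map(float,sys.argv[1:4])); M={}
for n in('top','scene'):
    im=snap(n,'z_%s.png'%n)
    m=[r for r in ctrl.trace('carrier',n)]
    if m: M[n]=m[0]['mask'].astype(np.uint8)
    for t,z in(('jar_proud_mouth',.086),('cork_top',.096)):
        print(n,t,[(ray(n,r['pixel'],z)[:2].round(4).tolist(),round(r['conf'],2)) for r in ctrl.spot_point(t,n)][:3])
    print(n,'jars',[(ray(n,r['pixel'],.01)[:2].round(4).tolist(),round(r['conf'],2)) for r in ctrl.spot_point('jar_b',n)][:6])
def model(n,p):
    x,y,th=p[0],p[1],np.radians(p[2]);c,s=np.cos(th),np.sin(th)
    W=lambda a,b,z:proj(n,(x+c*a-s*b,y+s*a+c*b,z))[::-1]
    o=np.zeros((420,560),np.uint8)
    P=np.array([W(a,b,z) for a in(-.05,.05) for b in(-.116,.116) for z in(0,.036)])
    cv2.fillConvexPoly(o,np.round(cv2.convexHull(P.astype(np.float32))*16).astype(int),1,cv2.LINE_8,4)
    return o
def jars(n,p):
    x,y,th=p[0],p[1],np.radians(p[2]);c,s=np.cos(th),np.sin(th);o=np.zeros((420,560),np.uint8)
    for b0 in(-.068,0,.068):
        P=[proj(n,(x+c*a-s*b,y+s*a+c*b,z))[::-1] for z in(.03,.098) for k in np.linspace(0,6.2,16) for a,b in[(.025*np.cos(k),b0+.025*np.sin(k))]]
        cv2.fillConvexPoly(o,cv2.convexHull(np.array(P,np.float32)).astype(int),1)
    return o
for keys in [k for k in(list(M),['top'],['scene']) if set(k)<=set(M)]:
    f=lambda p:sum(((model(n,p)!=M[n])&(jars(n,x0)==0)).sum() for n in keys)
    b=x0
    for st in(.008,.003):
        b=minimize(f,b,method='Nelder-Mead',options=dict(initial_simplex=[b,[b[0]+st,b[1],b[2]],[b[0],b[1]+st,b[2]],[b[0],b[1],b[2]+st*400]])).x
    print(keys,b.round(4),f(b))
E
python3 car.py .503 .166 -1
```

```text
top jar_proud_mouth [([0.6295, -0.1217], 0.4)]
top cork_top []
top jars [([0.4289, -0.0531], 0.85), ([0.3307, -0.0877], 0.84), ([0.4995, 0.2291], 0.73), ([0.5165, 0.3478], 0.64)]
scene jar_proud_mouth [([0.5127, 0.1652], 0.66), ([0.5048, 0.1478], 0.41)]
scene cork_top [([0.5093, 0.1554], 0.63)]
scene jars [([0.5096, 0.2288], 0.78), ([0.5134, 0.3372], 0.78), ([0.3298, -0.0857], 0.67), ([0.4281, -0.0512], 0.58), ([0.4991, 0.0887], 0.55)]Traceback (most recent call last):
  File "car.py", line 30, in <module>
    b=minimize(f,b,method='Nelder-Mead',options=dict(initial_simplex=[b,[b[0]+st,b[1],b[2]],[b[0],b[1]+st,b[2]],[b[0],b[1],b[2]+st*400]])).x
      ~~~~~~~~^^^^^^^^^^^^^^^^^^^^^^^^^^^^^^^^^^^^^^^^^^^^^^^^^^^^^^^^^^^^^^^^^^^^^^^^^^^^^^^^^^^^^^^^^^^^^^^^^^^^^^^^^^^^^^^^^^^^^^^^^^^^
    res = _minimize_neldermead(fun, x0, args, callback, bounds=bounds,
                               **options)
    fxr = func(xr)
    fx = function(np.copy(x), *(wrapper_args + args))
  File "car.py", line 27, in <lambda>
    f=lambda p:sum(((model(n,p)!=M[n])&(jars(n,x0)==0)).sum() for n in keys)
               ~~~^^^^^^^^^^^^^^^^^^^^^^^^^^^^^^^^^^^^^^^^^^^^^^^^^^^^^^^^^^
  File "car.py", line 27, in <genexpr>
    f=lambda p:sum(((model(n,p)!=M[n])&(jars(n,x0)==0)).sum() for n in keys)
                                        ~~~~^^^^^^
  File "car.py", line 23, in jars
    P=[proj(n,(x+c*a-s*b,y+s*a+c*b,z))[::-1] for z in(.03,.098) for k in np.linspace(0,6.2,16) for a,b in[(.025*np.cos(k),b0+.025*np.sin(k))]]
       ~~~~^^^^^^^^^^^^^^^^^^^^^^^^^^^
  File "h.py", line 11, in proj
    K,e,A,c=cal(n); q=(A.T@(np.array(P)-e))*[1,-1,-1]; q=K@q; return (q[:2]/q[2])[::-1]
            ~~~^^^
  File "h.py", line 5, in cal
    c=ctrl.calibration(n); A=np.array(c['attitude'],float)
ValueError: time passes only in moves, steps and waits
```

send_rows([
  [[0,-0.07,0,0],[0,-0.1,0.2,0],[0,-0.1,0.55,0],[-0.2,-0.1,0.55,0],[-0.48,0,0.55,0.035],[-0.48,0.3,0.55,0.035],[-0.48,0.6,0.55,0.035],[-0.48,0.9,0.55,0.035],[-0.48,0.9,0.3,0.035],[-0.48,0.9,0.02,0.035],[-0.48,0.9,0.0,0.035],[-0.48,0.9,0.0,0.035]],
])

```text
clock: 10.8
tool_pos: [0.409, 0.1654, 0.0276]
orientation: [-180.0, 0.0, -177.3]
force: [-0.4, 0.2, -0.0]
opening: 0.0879
gripper_force: 0.0
```

```bash
python3 - <<'E'
s=open('h.py').read()
s=s.replace("def cal(n):\n","_C={}\ndef cal(n):\n    if n in _C: return _C[n]\n").replace("return np.array(c['mtx']),np.array(c['eye']),A,c","_C[n]=(np.array(c['mtx']),np.array(c['eye']),A,c); return _C[n]")
open('h.py','w').write(s)
E
python3 car.py .503 .163 -1
```

```text
top jar_proud_mouth [([0.509, 0.1661], 0.61)]
top cork_top []
top jars [([0.4203, -0.0504], 0.88), ([0.3281, -0.0819], 0.88), ([0.5029, 0.3365], 0.81), ([0.5072, 0.2331], 0.8), ([0.4997, 0.0955], 0.56)]
scene jar_proud_mouth [([0.5136, 0.1609], 0.77)]
scene cork_top [([0.504, 0.1484], 0.56)]
scene jars [([0.5154, 0.3505], 0.77), ([0.502, 0.223], 0.74), ([0.5127, 0.0814], 0.53)]
['top', 'scene'] [ 0.5061  0.1618 -1.249 ] 1217
['top'] [ 0.5085  0.1637 -0.6428] 669
['scene'] [ 0.5073  0.16   -0.4129] 527
```

send_rows([
  [[0.1,0,0,0],[0.16,0,0,0],[0.19,0.0,0,0],[0.22,0.004,0,0],[0.25,0.007,0,0],[0.28,0.01,0,0],[0.31,0.013,0,0],[0.34,0.016,0,0],[0.37,0.02,0,0],[0.4,0.023,0,0],[0.43,0.026,0,0],[0.43,0.026,0,0]],
])

```text
clock: 12.8
tool_pos: [0.4956, 0.171, 0.0268]
orientation: [180.0, 0.1, -177.3]
force: [-0.6, -0.0, 0.1]
opening: 0.0876
gripper_force: 0.2
```

```bash
python3 car.py .555 .167 1
```

```text
top jar_proud_mouth []
top cork_top []
top jars [([0.5111, 0.3394], 0.75), ([0.4292, -0.0518], 0.68), ([0.3297, -0.0812], 0.63), ([0.563, 0.1093], 0.5), ([0.5414, 0.2441], 0.42)]
scene jar_proud_mouth [([0.5706, 0.1623], 0.57)]
scene cork_top [([0.5484, 0.1665], 0.46)]
scene jars [([0.3178, -0.0779], 0.69), ([0.5272, 0.3381], 0.67), ([0.5565, 0.2388], 0.49), ([0.5611, 0.0903], 0.36)]
['top', 'scene'] [0.5574 0.1707 3.2222] 2531
['top'] [0.5603 0.1723 1.6906] 1790
['scene'] [0.5596 0.1687 5.5601] 701
```

send_rows([
  [[0.02,0.002,0,0],[0.04,0.003,0,0],[0.05,0.004,0,0],[0.05,0.004,0,0]],
])

```text
clock: 13.8
tool_pos: [0.5023, 0.1701, 0.0262]
orientation: [-179.9, -0.2, -177.3]
force: [-9.5, -0.1, 7.6]
opening: 0.0878
gripper_force: 4.3
```

send_rows([
  [[0.01,0,0,0],[0.02,0,0,0],[0.02,0,0,0]],
])

```text
clock: 14.18
tool_pos: [0.5063, 0.1701, 0.0262]
orientation: [-179.9, -0.2, -177.3]
force: [-8.5, -0.2, 7.5]
opening: 0.0878
gripper_force: 4.3
```

send_rows([
  [[-0.1,0,0,0],[-0.35,0,0,0],[-0.6,0,0,0],[-0.6,-0.3,0.3,0],[-0.6,-0.6,0.6,0],[-0.6,-0.9,0.9,0],[-0.6,-1,1,0],[-0.6,-1,1,0]],
], jaw=0)

```text
clock: 15.18
tool_pos: [0.3889, -0.0302, 0.2293]
orientation: [179.9, 0.2, -177.3]
force: [0.8, 0.9, -0.8]
opening: 0.0131
gripper_force: 0.0
```

```bash
python3 car.py .571 .169 2; python3 - <<'E'
from h import *
a=cv2.imread('pics/z_scene.png');b=cv2.imread('pics/z_top.png')
x,y,th=.575,.1702,np.radians(2.7)
def dr(im,n,r0,c0,h,w,S):
    o=cv2.resize(im[r0:r0+h,c0:c0+w],(0,0),fx=S,fy=S,interpolation=cv2.INTER_CUBIC)
    for z,r,col in((.112,.007,(255,0,255)),(.086,.0175,(0,255,0)),(.036,.0258,(0,255,255))):
        P=[((proj(n,(x+r*np.cos(k),y+r*np.sin(k),z))[::-1]-[c0,r0]+.5)*S).astype(int) for k in np.linspace(0,6.28,40)]
        cv2.polylines(o,[np.array(P)],True,col,1)
    return o
cv2.imwrite('pics/h1.png',np.hstack([dr(a,'scene',160,215,100,80,5),dr(b,'top',150,235,100,80,5)]))
E
```

```text
top jar_proud_mouth [([0.5612, 0.172], 0.51), ([0.3515, 0.3572], 0.34)]
top cork_top []
top jars [([0.5695, 0.1018], 0.79), ([0.5611, 0.2474], 0.63), ([0.427, -0.0558], 0.62), ([0.5054, 0.3402], 0.56)]
scene jar_proud_mouth [([0.5312, 0.2224], 0.75), ([0.5785, 0.1655], 0.63)]
scene cork_top [([0.5731, 0.1714], 0.69), ([0.5589, 0.1588], 0.47)]
scene jars [([0.3271, -0.0797], 0.8), ([0.4271, -0.0619], 0.77), ([0.5722, 0.0847], 0.7), ([0.5094, 0.3417], 0.56), ([0.563, 0.2413], 0.55)]
['top', 'scene'] [0.5669 0.1706 2.3335] 787
['top'] [0.566  0.1711 2.2106] 639
['scene'] [0.5679 0.1685 3.2653] 119
```

View pics/h1.png

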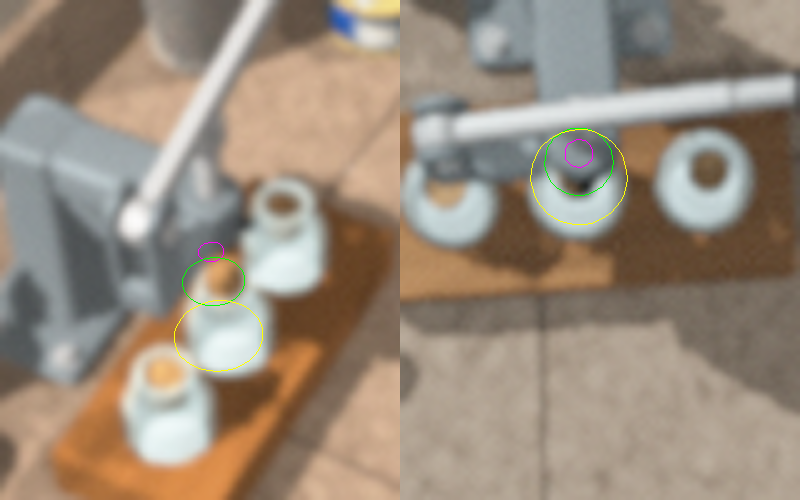

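send_rows([
  [[0,0.3,-0.3,0],[0,0.6,-0.6,0],[0,0.9,-0.9,0],[0,1,-1,0],[0.25,1,-1,0],[0.45,1,-1,0],[0.55,1,-1,0],[0.59,1,-1,0],[0.605,1,-1,0],[0.62,1,-1,0],[0.62,1,-1,0]],
], jaw=1)

```text
clock: 17.05
tool_pos: [0.5116, 0.171, 0.0265]
orientation: [-180.0, -0.0, -177.3]
force: [-3.4, -1.4, -1.5]
opening: 0.0872
gripper_force: 1.6
```

send_rows([
  [[-0.1,0,0,0],[-0.35,0,0,0],[-0.6,0,0,0],[-0.6,-0.3,0.3,0],[-0.6,-0.6,0.6,0],[-0.6,-0.9,0.9,0],[-0.6,-1,1,0],[-0.6,-1,1,0]],
], jaw=0)

```text
clock: 18.05
tool_pos: [0.3936, -0.0299, 0.2302]
orientation: [179.9, 0.4, -177.3]
force: [-0.0, 1.3, -0.9]
opening: 0.0131
gripper_force: 0.0
```

```bash
python3 car.py .572 .170 2.5; python3 - <<'E'
from h import *
a=cv2.imread('pics/z_scene.png');b=cv2.imread('pics/z_top.png')
x,y,th=.575,.1702,np.radians(2.7)
def dr(im,n,r0,c0,h,w,S):
    o=cv2.resize(im[r0:r0+h,c0:c0+w],(0,0),fx=S,fy=S,interpolation=cv2.INTER_CUBIC)
    for z,r,col in((.112,.007,(255,0,255)),(.086,.0175,(0,255,0)),(.036,.0258,(0,255,255))):
        P=[((proj(n,(x+r*np.cos(k),y+r*np.sin(k),z))[::-1]-[c0,r0]+.5)*S).astype(int) for k in np.linspace(0,6.28,40)]
        cv2.polylines(o,[np.array(P)],True,col,1)
    return o
cv2.imwrite('pics/h2.png',np.hstack([dr(a,'scene',170,225,75,55,7),dr(b,'top',150,235,75,55,7)]))
E
```

```text
top jar_proud_mouth [([0.5735, 0.1679], 0.42)]
top cork_top [([0.5569, 0.1054], 0.72)]
top jars [([0.5125, 0.3426], 0.73), ([0.4303, -0.0491], 0.63), ([0.5684, 0.1018], 0.57), ([0.5645, 0.2394], 0.44)]
scene jar_proud_mouth [([0.5868, 0.1735], 0.69)]
scene cork_top [([0.5686, 0.1635], 0.53)]
scene jars [([0.3228, -0.0822], 0.9), ([0.5881, 0.1038], 0.82), ([0.508, 0.3521], 0.77), ([0.426, -0.0504], 0.69), ([0.5637, 0.233], 0.53)]
['top', 'scene'] [0.5723 0.1705 2.4663] 710
['top'] [0.5722 0.1724 1.5876] 545
['scene'] [0.5726 0.1667 3.1637] 110
```

View pics/h2.png

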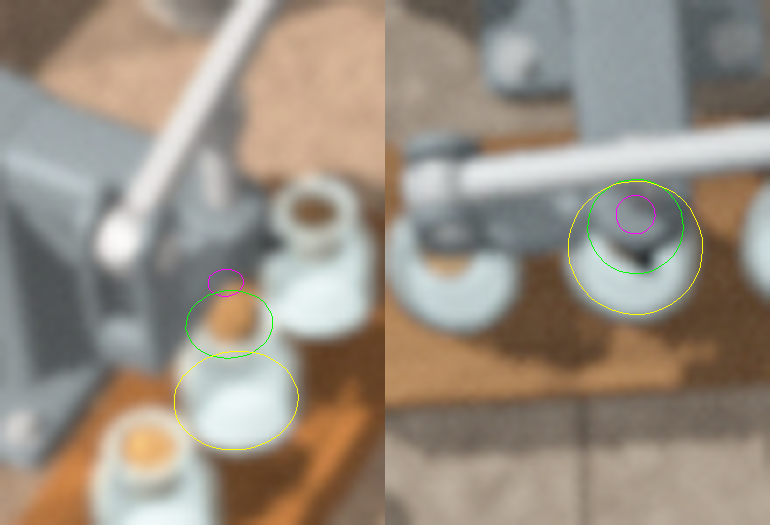

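Carrier pose is (0.572, 0.170, 2.5°), within about 3 mm of the ram axis. In the picture the cork (230,310 in the left crop) lies under the nose. Now to the lever.

send_rows([
  [[0,0,0.25,0],[0,0,0.45,0],[0.25,0.05,0.45,0],[0.5,0.1,0.45,0],[0.75,0.15,0.45,0],[0.95,0.19,0.45,0],[0.95,0.19,0.45,0],[0.95,0.19,0.45,0]],
], jaw=0)

```text
clock: 19.55
tool_pos: [0.5821, 0.0095, 0.3156]
orientation: [-180.0, -0.1, -177.3]
force: [-1.0, -0.8, 0.4]
opening: 0.0004
gripper_force: 0.0
```

```bash
python3 - <<'E'
from h import *
for n in('top','scene'):
    snap(n)
    print(n,[(ray(n,r['pixel'],.273)[:2].round(4),round(r['conf'],2)) for r in ctrl.spot_point('press_grip',n)])
o=ctrl.get_obs();print(o['tool_pos'],o['force'])
E
```

```text
top []
scene [(array([0.5789, 0.0137]), 0.8)]
[0.58179495 0.00925028 0.31725252] [-0.28914118  0.75809686  0.72032952]
```

send_rows([
  [[0,0,-0.1,0],[0,0,-0.18,0],[0,0,-0.22,0],[0,0,-0.26,0],[0,0,-0.3,0],[0,0,-0.34,0],[0,0,-0.38,0],[0,0,-0.4,0],[0,0,-0.4,0]],
])

```text
clock: 20.88
tool_pos: [0.5823, 0.0093, 0.2363]
orientation: [-180.0, -0.0, -177.3]
force: [0.3, -0.7, 2.3]
opening: 0.0004
gripper_force: 0.8
```

send_rows([
  [[0,0,-0.03,0],[0,0,-0.06,0],[0,0,-0.08,0],[0,0,-0.08,0]],
])

```text
clock: 21.38
tool_pos: [0.5823, 0.0093, 0.2202]
orientation: [-180.0, -0.0, -177.3]
force: [-0.7, -1.3, 2.8]
opening: 0.0003
gripper_force: 0.9
```

send_rows([
  [[0,0,-0.02,0],[0,0,-0.04,0],[0,0,-0.06,0],[0,0,-0.06,0]],
])

```text
clock: 21.88
tool_pos: [0.5825, 0.009, 0.2091]
orientation: [-180.0, 0.0, -177.3]
force: [-1.3, -1.7, 5.9]
opening: -0.0
gripper_force: 3.2
```

send_rows([
  [[0,0,-0.02,0],[0,0,-0.04,0],[0,0,-0.04,0]],
])

```text
clock: 22.25
tool_pos: [0.5825, 0.0088, 0.2013]
orientation: [-180.0, 0.0, -177.3]
force: [-1.5, -1.9, 7.0]
opening: 0.0005
gripper_force: 3.7
```

send_rows([
  [[0,0,-0.02,0],[0,0,-0.04,0],[0,0,-0.04,0]],
])

```text
clock: 22.62
tool_pos: [0.5826, 0.0089, 0.1933]
orientation: [-180.0, 0.0, -177.3]
force: [-1.9, -1.7, 7.9]
opening: 0.0002
gripper_force: 3.8
```

send_rows([
  [[0,0,-0.015,0],[0,0,-0.03,0],[0,0,-0.03,0]],
])

```text
clock: 23.0
tool_pos: [0.5825, 0.0091, 0.1873]
orientation: [-180.0, 0.1, -177.3]
force: [-2.0, -1.3, 7.6]
opening: 0.0003
gripper_force: 4.0
```

send_rows([
  [[0,0,-0.015,0],[0,0,-0.03,0],[0,0,-0.03,0]],
])

```text
clock: 23.38
tool_pos: [0.5826, 0.0095, 0.1813]
orientation: [180.0, 0.1, -177.3]
force: [-2.5, -0.3, 8.4]
opening: 0.0004
gripper_force: 4.0
```

send_rows([
  [[0,0,-0.01,0],[0,0,-0.015,0],[0,0,-0.015,0]],
])

```text
clock: 23.75
tool_pos: [0.5826, 0.0097, 0.1785]
orientation: [180.0, 0.1, -177.3]
force: [-3.6, 1.4, 9.5]
opening: 0.0009
gripper_force: 4.5
```

send_rows([
  [[0,0,-0.01,0],[0,0,-0.015,0],[0,0,-0.015,0]],
])

```text
clock: 24.12
tool_pos: [0.5826, 0.01, 0.1755]
orientation: [179.9, 0.1, -177.3]
force: [-4.0, 2.4, 10.4]
opening: 0.0004
gripper_force: 4.5
```

send_rows([
  [[0,0,-0.005,0],[0,0,-0.01,0],[0,0,-0.01,0]],
])

```text
clock: 24.5
tool_pos: [0.5826, 0.0101, 0.1735]
orientation: [179.9, 0.1, -177.3]
force: [-3.5, 2.9, 9.7]
opening: -0.0
gripper_force: 4.5
```

send_rows([
  [[0,0,-0.005,0],[0,0,-0.01,0],[0,0,-0.01,0]],
])

```text
clock: 24.88
tool_pos: [0.5826, 0.0104, 0.1715]
orientation: [179.9, 0.1, -177.3]
force: [-3.5, 4.6, 9.4]
opening: 0.0002
gripper_force: 4.5
```

send_rows([
  [[0,0,-0.005,0],[0,0,-0.01,0],[0,0,-0.01,0]],
])

```text
clock: 25.25
tool_pos: [0.5827, 0.0104, 0.1696]
orientation: [179.9, 0.1, -177.3]
force: [-3.1, 4.2, 11.1]
opening: 0.0006
gripper_force: 4.5
```

send_rows([
  [[0,0,-0.005,0],[0,0,-0.01,0],[0,0,-0.01,0]],
])

```text
clock: 25.62
tool_pos: [0.5828, 0.0105, 0.1681]
orientation: [179.9, 0.1, -177.2]
force: [-5.8, 5.8, 12.9]
opening: 0.0006
gripper_force: 6.3
```

send_rows([
  [[0,0,-0.005,0],[0,0,-0.005,0],[0,0,-0.005,0]],
])

```text
clock: 26.0
tool_pos: [0.5829, 0.0106, 0.1676]
orientation: [179.9, 0.2, -177.2]
force: [-6.9, 5.9, 16.9]
opening: 0.0008
gripper_force: 7.7
```

send_rows([
  [[0,0,-0.005,0],[0,0,-0.005,0],[0,0,-0.005,0]],
])

```text
clock: 26.38
tool_pos: [0.5829, 0.0106, 0.1671]
orientation: [179.9, 0.2, -177.2]
force: [-8.1, 7.0, 21.3]
opening: 0.0006
gripper_force: 9.3
```

Firm stop at z≈0.167 (about 0.45–0.46 rad, allowing for offset), with force rising steeply. I'm stopping here, letting the lever up, and checking.

send_rows([
  [[0,0,0.02,0],[0,0,0.1,0],[0,0,0.2,0],[0,0,0.3,0],[0,0,0.4,0],[0,0,0.5,0],[0,0,0.6,0],[0,0,0.75,0],[0,0,0.75,0]],
])

```text
clock: 27.5
tool_pos: [0.5833, 0.0094, 0.3173]
orientation: [180.0, 0.2, -177.3]
force: [-0.0, -0.2, -0.5]
opening: 0.0005
gripper_force: 0.0
```

send_rows([
  [[-0.25,0,0,0],[-0.5,-0.1,0,0],[-0.75,-0.2,0,0],[-0.95,-0.4,0,0],[-0.95,-0.6,0,0],[-0.95,-0.6,0,0]],
])

```text
clock: 28.25
tool_pos: [0.3914, -0.1124, 0.3144]
orientation: [180.0, -0.0, -177.5]
force: [-1.1, -0.1, -0.2]
opening: 0.0003
gripper_force: 0.0
```

```bash
python3 car.py .572 .170 2.5; python3 - <<'E'
from h import *
a=cv2.imread('pics/z_scene.png');b=cv2.imread('pics/z_top.png')
f=lambda im,r,c,h,w,S:cv2.resize(im[r:r+h,c:c+w],(0,0),fx=S,fy=S,interpolation=cv2.INTER_CUBIC)
cv2.imwrite('pics/i.png',np.hstack([f(a,115,205,120,90,4.5),f(b,130,230,120,80,4.5)]))
E
```

```text
top jar_proud_mouth [([0.5697, 0.1711], 0.51)]
top cork_top []
top jars [([0.5757, 0.1079], 0.74), ([0.4243, -0.0524], 0.6), ([0.5643, 0.2418], 0.45), ([0.5868, 0.173], 0.32)]
scene jar_proud_mouth [([0.5774, 0.1615], 0.71)]
scene cork_top [([0.5546, 0.1822], 0.55), ([0.5235, 0.2268], 0.43)]
scene jars [([0.4343, -0.0632], 0.89), ([0.3267, -0.0889], 0.78), ([0.5617, 0.2433], 0.68), ([0.5779, 0.098], 0.67)]
['top', 'scene'] [0.5727 0.1709 2.9944] 732
['top'] [0.5731 0.1708 2.6418] 572
['scene'] [0.5724 0.169  2.7713] 133
```

View pics/i.png

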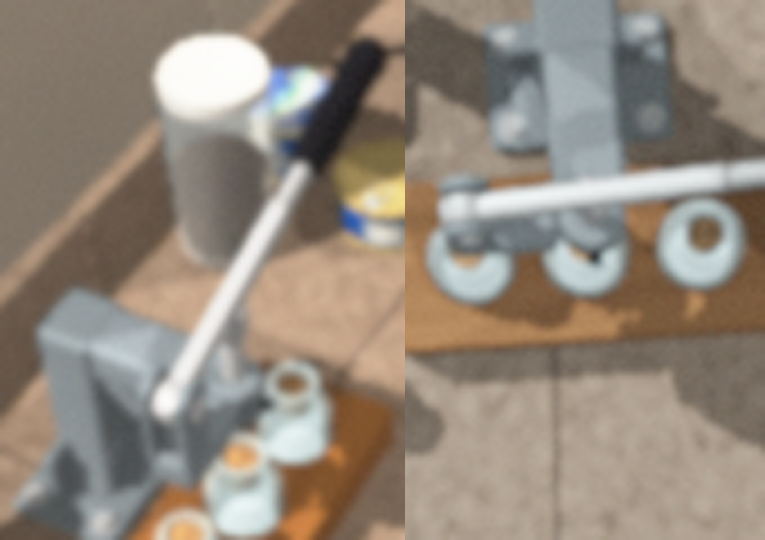

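The cork at (240,455) now sits below the lip like the others. The lever is back up and all jars are standing. Handing in.

```bash
python3 -c "
from plant import ctrl
print(ctrl.close_job())"
```

```text
the job is handed in; nothing more can be done
None
```

I slid the carrier under the press and pressed the middle jar's cork to a firm stop at about 0.45 rad (21 N at the grip). The pictures show it below the lip, the lever back up and all three jars standing; I handed the job in at about 28 s, and no verdict came back.

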